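# Index the block carousel and empty the tip tray

### The arm

A 6-joint arm with a two-finger parallel gripper is mounted at the origin on the work surface. World frame = base frame: x ahead of the robot, y to its left, z up, the work surface at z = 0. Lengths are in mm, angles in rad, forces in N, time in s.
With the tool pointing down it reaches from about 350 to 975 mm from the base axis. Payload 4.9 kg.
Tool frame: the origin (TCP) lies between the finger pads; the fingertips stand 25 mm ahead of it and the grasp point (between the pads) lies 6 mm ahead of it; z points along the fingers, y is the line along which they close (so a half turn about z gives the same grasp; the last joint's range is limited). The gripper opens to 85 mm and grips with 20 to 120 N. Pads are 22 mm wide; open, the fingers measure 114 mm over their backs; the gripper's body (76 mm by 85 mm) begins 54 mm behind the grasp point. The pads swing forward as they close: fully open they stand 13 mm farther back than shut.
Start: joints at [-1.333, 0.053, 1.613, -0, 1.476, -0.119], TCP at [218.292, -585.62, 256.304] pointing down, gripper open.
Joint ranges: [-3.01, 3.01], [-1.01, 2.22], [0.06, 2.58], [-1.02, 4.17], [0.09, 2.62], [-3.14, 3.14]. Speed limits (rad/s): [2.57, 2.57, 3.14, 3.14, 3.14, 3.14].

### API

Orientations are given as a unit quaternion [w, x, y, z].
In Python, from plant import arm, eyes gives the robot as it stands. The module is installed in compiled form; this text tells all that it offers. Calls block until the motion is done:
- arm.goto(position, orientation): joint-space move of the TCP to a pose.
- arm.move_straight(position, v=150, attitude=None, contact_N=None): straight line of the TCP; attitude=None keeps the orientation; v is the mean speed in mm/s. With contact_N (N) it stops when the force on the tool has changed by that much, and returns True; else False.
- arm.set_joints(angles): joint-space move.
- arm.gripper_to(opening, effort=None): finger opening in mm; effort is the grip in N (None keeps the last); returns when the fingers have stopped.
- arm.sleep(seconds).
- arm.inverse_kinematics(position, orientation): joint angles nearest the present ones, or None.
- eyes.grab_frame(name): name is "scene" or "top" or "wrist"; returns a dict with "img" (384x512x3 uint8, blue, green, red), "range_z" (384x512 float32, mm along the optical axis (not along the pixel's ray), 0 where there is no reading), "camera_matrix" (3x3 intrinsics, pixels), "R" (3x3) and "t" (3): a world point X has camera coordinates R X + t. Camera axes: x right, y down, z forward; pixel columns grow to the right and rows downward; lengths in mm; the calibration is good to about 2 mm. The wrist camera is an equidistant fisheye: a pixel r from the principal point sees the ray r / f radians off the axis. A picture is of the moment at which its call begins.
A pose or a line that the arm cannot do raises arm.Unreachable and nothing moves.
- arm.hand_in(): hands the job in; it is judged then, once.
Readings, each from a call of its own:
- arm.current_time(): time.
- arm.current_joint_positions(): joint angles.
- arm.current_qd(): joint speeds.
- arm.current_tau(): joint torques, N m.
- arm.current_tool_pos(): TCP position.
- arm.current_ee_rot(): TCP orientation.
- arm.current_wrist_force(): force on the tool from outside, world axes, zero at the start.
- arm.current_moment(): the same for the moment, N m.
- arm.current_gripper_width(): finger opening in mm.
- arm.current_grip_force(): force on a finger pad.
Only numpy, scipy, OpenCV 4.12 (cv2) and the standard library are available. Lean on these libraries where they do the work, as an engineer would, in place of code of your own. Each camera call takes 0.05 s, during which the arm holds its last target. There are 200 camera calls.

### The job

Turn the sorting carousel by pushing it round (the pegs on its rim are there for that) until the blue bin's white marks line up with the fixed yellow pointer and yellow rim tab, so that the blue bin sits squarely under the tray's open lip, and let it come to rest there. Then tip the tray towards the carousel, pushing its orange bar over, so that all three specimen blocks slide into the blue bin, and let the tray back down level, with the carousel still lined up. Leave the bottle, the pot and the slide box alone.

Things in the scene. Friction and masses are not known exactly. Their poses are not given: they have to be found in the camera images.
- station: Fixed grey base plate (x +-145 mm, y -145 to 215 mm, 12 mm thick) under the carousel and the tip tray. Origin: on the bench, on the carousel's upright axis. +y points from the axis to the tray, z up. Behind the carousel's rim a white column (x +-50, y 158 to 208 mm) and two side rails carry the tray; the rails reach in over the rim to y = 90 mm, at 83 to 101 mm height.
- hub (a point): Top middle of the fixed black hub in the carousel's centre, 80 mm above the bench, radius 26 mm; the yellow pointer on it points along the station's +y.
- carousel (a joint): Carousel's angle, rad, about the station's +z (anticlockwise from above). 0 or a whole turn: blue bin lined up, pointing along the station's +y. Aluminium disc of 142 mm radius, top 28 mm above the bench, about 0.9 kg, turning freely either way without stops (friction about 0.04 N m): pushed fast it coasts on, pushed slowly it stops within a few mm.
- peg (a point): Top of one of four upright black pegs on the disc, 12 mm diameter, 128 mm from the axis, from 28 to 75 mm above the bench, for pushing the carousel round. Pegs stand halfway between neighbouring bins, at 45, 135, 225 and 315 degrees from the blue bin; this one is 45 degrees anticlockwise of it. Pegs and bins pass under the tray and its rails.
- blue_mark (a point): White mark on the disc's rim at the middle of the blue bin, 142 mm from the axis, 30 mm above the bench (further white marks on the blue bin's inner and outer rims).
- index_mark (a point): Fixed index: point at the disc's rim, 142 mm from the axis along the station's +y, 30 mm above the bench, just inside the yellow tab under the tray. blue_mark must come to it.
- blue_bin (a point): Middle of the blue bin's inner floor, 32 mm above the bench; x across (inner width 72 mm), y outward along the radius (inner 70 mm); the rim is 46 mm higher, walls 4 mm. The blue bin is one of four 80 mm wide, 78 mm along the radius, 40 to 118 mm from the axis (anticlockwise from above: blue, green, grey, red).
- tray (a joint): Tilt of the steel tip tray, rad: 0 level, up to its stop at 1.2 as the outer end rises and the lip dips. Pushing the orange bar towards the carousel (station's -y) with 1 to 3 N tips it; let go, it swings back level by weight and a weak spring.
- tray_hinge (a point): Middle of the tray's hinge line, which runs along the station's x, 100 mm from the carousel axis on +y, 95 mm above the bench. The tray reaches from 8 mm before it (open lip) to 115 mm behind it, 64 mm wide outside, 56 mm inside, floor top at hinge height, walls 28 mm high on three sides.
- tray_bar (a point): Middle of the orange bar held above the tray by a side arm at each end, one rigid piece with the tray: 12 mm diameter, 73 mm long along the station's x. With the tray level it is 110 mm above the hinge (205 mm above the bench) and 20 mm behind it (120 mm from the carousel axis); it turns with the tray about the hinge, forward and down.
- tray_lip (a point): Middle of the tray's open lip edge, on the floor's top face.
- block0: Loose specimen block: yellow plastic cassette 40 x 28 x 7 mm with a white wax block 32 x 22 x 8 mm on it, 15 mm high in all, about 20 g. Origin: centre of the underside. Starts in the tray, nearest the lip. It slides off on its own only on a steep tilt (friction varies); the stop at 1.2 is steep enough.
- block1: Loose specimen block: orange plastic cassette 40 x 28 x 7 mm with a white wax block 32 x 22 x 8 mm on it, 15 mm high in all, about 20 g. Origin: centre of the underside. Starts in the tray, in the middle. It slides off on its own only on a steep tilt (friction varies); the stop at 1.2 is steep enough.
- block2: Loose specimen block: yellow plastic cassette 40 x 28 x 7 mm with a white wax block 32 x 22 x 8 mm on it, 15 mm high in all, about 20 g. Origin: centre of the underside. Starts in the tray, nearest the back wall. It slides off on its own only on a steep tilt (friction varies); the stop at 1.2 is steep enough.
- oil_bottle: Bystander: amber bottle with black cap, 48 mm diameter, 105 mm high; origin at the middle of its foot.
- pot: Bystander: clear specimen pot with red lid, 66 mm diameter, 75 mm high; origin at the middle of its foot.
- slide_box: Bystander: blue slide box with white lid, 102 x 87 x 36 mm; origin at the middle of its underside.

How it is judged (in metres and radians):
On the way, in this order (a step that is already met when the one before it is completed fails the run):
1. the blue bin is lined up with the index and at rest, the blocks still in the level tray (horizontal distance between blue_mark and index_mark below 0.01 m and velocity of joint carousel between -0.05 and 0.05 rad/s and height (world z) of each of block0, block1, block2 above 0.088 m and value of joint tray below 0.1 rad), for 0.3 s.
2. the tray is tipped with the blue bin lined up (horizontal distance between blue_mark and index_mark below 0.012 m and value of joint tray above 0.5 rad), for 0.05 s.
At the end, for the whole second after the job is handed in: All three blocks lie at rest in the blue bin, below its rim; the blue mark is within 12 mm of the index mark (10 mm before tipping) and the carousel is at rest; the tray is back within 0.1 rad of level (horizontal distance between blue_mark and index_mark below 0.012 m and velocity of joint carousel between -0.05 and 0.05 rad/s and x of block0 in the frame of blue_bin between -0.036 and 0.036 m and y of block0 in the frame of blue_bin between -0.036 and 0.036 m and z of block0 in the frame of blue_bin between -0.006 and 0.046 m and x of block1 in the frame of blue_bin between -0.036 and 0.036 m and y of block1 in the frame of blue_bin between -0.036 and 0.036 m and z of block1 in the frame of blue_bin between -0.006 and 0.046 m and x of block2 in the frame of blue_bin between -0.036 and 0.036 m and y of block2 in the frame of blue_bin between -0.036 and 0.036 m and z of block2 in the frame of blue_bin between -0.006 and 0.046 m and value of joint tray below 0.1 rad and linear speed of each of block0, block1, block2 below 0.03 m/s); the robot touches nothing.
It fails at once if the oil bottle is pushed more than 30 mm or tipped over (distance of oil_bottle from where it was at the start of the episode above 0.03 m or angle between oil_bottle's own z axis and vertical above 0.5 rad).
It fails at once if the pot is pushed more than 30 mm or tipped over (distance of pot from where it was at the start of the episode above 0.03 m or angle between pot's own z axis and vertical above 0.5 rad).
It fails at once if the slide box is pushed more than 30 mm or tipped over (distance of slide_box from where it was at the start of the episode above 0.03 m or angle between slide_box's own z axis and vertical above 0.5 rad).
It also fails if it takes over 72 s, if anything falls off the work surface, if the arm or the gripper's body presses on something with over 40 N, if the wrist force passes 120 N, or if a joint passes its speed limit or range.

## Working session

There is one attempt and no reset: what is moved stays moved. The work goes in short steps, each a Python script; the robot and the scene stay as the last script left them, time stands still between calls to the robot, and variables do not carry over. Pictures are saved under pics/ and viewed, at most 10 in all, crops included, and the job is handed in when it is done.

```bash
mkdir -p pics; cat > h.py <<'E'
import numpy as np, cv2
from plant import arm, eyes
def grab(n,save=None):
    f=eyes.grab_frame(n)
    if save: cv2.imwrite('pics/'+save,f["img"])
    return f
def world(f,u,v):
    "pixel+depth -> world"
    K=f["camera_matrix"];z=f["range_z"][int(v),int(u)]
    return f["R"].T@(np.array([(u-K[0,2])/K[0,0]*z,(v-K[1,2])/K[1,1]*z,z])-f["t"])
def onplane(f,u,v,h):
    K=f["camera_matrix"];R=f["R"]
    d=R.T@np.array([(u-K[0,2])/K[0,0],(v-K[1,2])/K[1,1],1]);c=-R.T@f["t"]
    return c+d*(h-c[2])/d[2]
def cloud(f):
    K=f["camera_matrix"];z=f["range_z"];v,u=np.mgrid[:z.shape[0],:z.shape[1]]
    P=np.stack([(u-K[0,2])/K[0,0]*z,(v-K[1,2])/K[1,1]*z,z],-1)
    return (P-f["t"])@f["R"]
E
python3 - <<'E'
from h import *
a=grab("scene","s0.png");b=grab("top","t0.png")
for f in(a,b): print(f["camera_matrix"],-f["R"].T@f["t"],f["R"],(f["range_z"]>0).mean())
import pickle;pickle.dump((a,b),open('f0.pkl','wb'))
print(arm.current_time(),arm.current_ee_rot())
E
```

```text
[[396.01894308   0.         261.80573369]
 [  0.         396.01894308 193.62902325]
 [  0.           0.           1.        ]] [1136.04679076  712.19808253  844.08519888] [[-0.73589098  0.6770744  -0.00589211]
 [ 0.40246079  0.43039098 -0.80795354]
 [-0.54450874 -0.59693707 -0.58921674]] 0.9957733154296875
[[476.64885237   0.         254.27559619]
 [  0.         476.64885237 196.75558678]
 [  0.           0.           1.        ]] [ 377.06041363   27.1072443  1473.25265186] [[ 0.01723775 -0.999846   -0.00329289]
 [-0.99683958 -0.0169303  -0.07761584]
 [ 0.07754814  0.00462041 -0.9969779 ]] 0.996124267578125
0.1 [-9.45979001e-04  9.84125964e-01  1.77468841e-01 -4.30148768e-05]
```

View pics/s0.png

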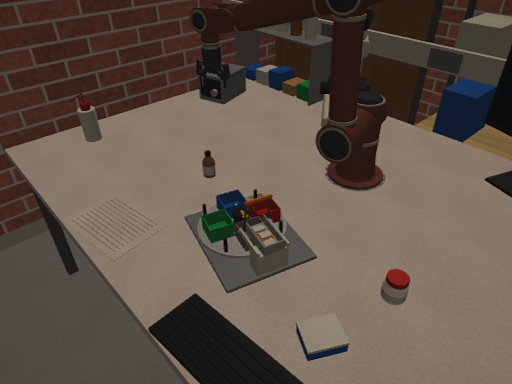

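View pics/t0.png

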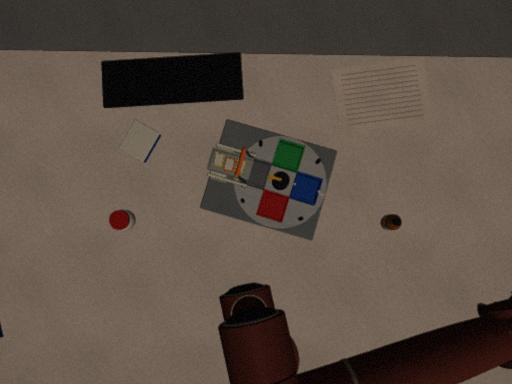

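The top view shows the hub at about (281,181), the tray to its left at (230,163) with the orange bar at (241,162), and the blue bin at (306,188), roughly opposite the index. Next I measure the geometry.

```bash
cat >> h.py <<'E'
def cen(m):
    n,l,s,c=cv2.connectedComponentsWithStats(m.astype(np.uint8))
    k=1+np.argsort(-s[1:,4]); return [(c[i],s[i,4]) for i in k[:6]]
def station(b):
    hsv=cv2.cvtColor(b["img"],cv2.COLOR_BGR2HSV);P=cloud(b)
    H,S,V=cv2.split(hsv); return H,S,V,P
E
python3 - <<'E'
from h import *
import pickle
a,b=pickle.load(open('f0.pkl','rb'))
H,S,V,P=station(b)
roi=np.zeros(H.shape,bool);roi[110:250,190:350]=True
# base plate
pl=roi&(P[...,2]>6)&(P[...,2]<300)
pl=pl.astype(np.uint8)
c=max(cv2.findContours(pl,0,2)[0],key=cv2.contourArea)
print("z samples plate",[world(b,*p) for p in [(228,128),(328,155),(310,230),(210,203)]])
r=cv2.minAreaRect(c);bx=cv2.boxPoints(r);print(r)
W=np.array([onplane(b,*p,12) for p in bx]);print(W,[np.linalg.norm(W[i]-W[i-1]) for i in range(4)])
hub=roi&(V<45)&(P[...,2]>70)&(P[...,2]<95)
for p,n in cen(hub)[:5]: print("dark70-95",p,n,onplane(b,*p,80))
print("hub",world(b,283,183))
dk=roi&(V<40)
for p,n in cen(dk): print("dark",p,n,onplane(b,*p,75))
bl=roi&(H>100)&(H<130)&(S>120)
for p,n in cen(bl)[:3]: print("blue",p,n,onplane(b,*p,50))
ob=roi&(H>3)&(H<18)&(S>170)&(V>90)
for p,n in cen(ob)[:4]: print("orange",p,n,onplane(b,*p,205))
ye=roi&(H>18)&(H<33)&(S>150)&(V>90)
for p,n in cen(ye)[:4]: print("yellow",p,n,onplane(b,*p,80))
cv2.imwrite('pics/t0c.png',cv2.resize(b["img"][110:245,190:350],None,fx=4.4,fy=4.4,interpolation=cv2.INTER_CUBIC)*1)
E
```

```text
z samples plate [array([703.47174993, 119.19940011,  13.51616975]), array([ 623.6839116 , -191.55523995,   14.93178289]), array([ 391.64620011, -137.74903939,   16.11443196]), array([468.93103045, 169.21122114,  15.76065628])]
((266.6732177734375, 178.29222106933594), (122.58354949951172, 95.10525512695312), 16.189205169677734)
[[ 456.45288601  216.73273502   12.        ]
 [ 742.85509622  141.74513547   12.        ]
 [ 641.27084586 -225.31111126   12.        ]
 [ 358.17250035 -145.43243316   12.        ]] [np.float64(375.26343180280736), np.float64(296.0563562842392), np.float64(380.85384097454534), np.float64(294.15179149829925)]
dark70-95 [280.97905759 179.94240838] 191 [536.32791489 -44.0627703   80.        ]
dark70-95 [318.66666667 159.5       ] 12 [ 598.82038223 -154.3675126    80.        ]
dark70-95 [260.  141.7] 10 [649.06257645  19.44773841  80.        ]
dark70-95 [242. 200.] 9 [475.28581963  69.3693056   80.        ]
dark70-95 [300.5   218.125] 8 [ 425.13053876 -102.50608299   80.        ]
hub [527.08375064 -49.9553554   82.87380526]
dark [280.63033175 180.73459716] 211 [534
[... 511 characters left out ...]
[548.74947366 -51.54978429  50.        ]
blue [278. 183.] 1 [530.377526   -36.77617073  50.        ]
orange [240.18367347 162.2755102 ] 98 [567.88496421  72.405552   205.        ]
orange [227.91666667 170.08333333] 12 [546.22323795 104.87982049 205.        ]
orange [234.         162.14285714] 7 [567.96617799  89.01134033 205.        ]
orange [227. 157.] 1 [581.58683795 108.10527495 205.        ]
yellow [220.40740741 162.2962963 ] 27 [585.65449177 135.19039179  80.        ]
yellow [243.70588235 166.94117647] 17 [573.00232965  66.22173371  80.        ]
yellow [276.71428571 178.14285714] 14 [541.43802565 -31.45824607  80.        ]
yellow [270.4 176.5] 10 [545.98617913 -12.82555429  80.        ]
```

View pics/t0c.png

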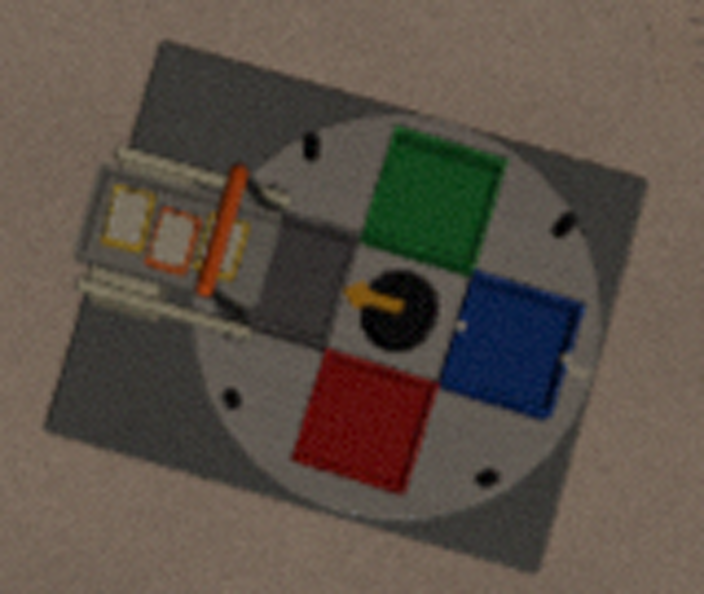

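Both peg pairs give a 255–256 mm diagonal (256 expected) and a centre at C ≈ (537, −42.5). The station's +y is at 74.8°. Blue is at about 253.7°, so it needs +181°. I'll turn it in two ~90° strokes on the side away from the tray, with the fingers straddling a peg.

```bash
cat >> h.py <<'E'
C=np.array([537.,-42.5]); SY=74.8
def down(a): a=np.radians((a+180)%360-180)/2; return [0,np.cos(a),np.sin(a),0]
def pegp(th,z): t=np.radians(th); return [C[0]+128*np.cos(t),C[1]+128*np.sin(t),z]
def stroke(t0,t1,v=90):
    arm.gripper_to(40,20); arm.goto(pegp(t0,180),down(t0-180)); arm.move_straight(pegp(t0,68),v=150)
    arm.gripper_to(24)
    n=int(np.ceil((t1-t0)/15)); fm=0
    for t in np.linspace(t0,t1,n+1)[1:]:
        arm.move_straight(pegp(t,68),v=v,attitude=down(t-180)); fm=max(fm,np.linalg.norm(arm.current_wrist_force()))
    arm.gripper_to(5,20); print("width",arm.current_gripper_width(),"F",arm.current_wrist_force(),fm)
    arm.sleep(.2); arm.gripper_to(40); arm.move_straight(pegp(t1,180),v=200)
    print("t",arm.current_time())
def pegs(f):
    H,S,V,P=station(f); m=(V<45)&(P[...,2]>68)&(P[...,2]<95)
    r=np.hypot(P[...,0]-C[0],P[...,1]-C[1]); m&=(r>108)&(r<145)
    for p,n in cen(m):
        w=onplane(f,*p,75)[:2]-C; print("peg",n,np.hypot(*w),np.degrees(np.arctan2(w[1],w[0]))%360)
E
python3 - <<'E'
from h import *
for t in(208.7,250,300): print(t,arm.inverse_kinematics(pegp(t,68),down(t-180)))
stroke(208.7,299.8)
f=grab("top","t1.png");pegs(f)
E
```

```text
208.7 [-4.10585485e-01 -2.10948180e-01  2.19475507e+00 -4.44089210e-16
  1.15778576e+00  6.59301346e-01]
250 [-4.62130346e-01  4.19319865e-05  2.00204260e+00 -4.44089210e-16
  1.13950813e+00 -1.13064495e-01]
300 [-3.69744542e-01  2.24237451e-01  1.75721967e+00 -4.44089210e-16
  1.16013553e+00 -8.93343317e-01]
width 11.185651634961244 F [-0.44872783 -0.5049943   0.29608669] 1.4207138571722413
t 8.6
peg 11 129.14864951609422 299.4842577524286
peg 10 127.96456782437976 29.08144297114658
peg 9 127.63172365918027 119.56898501559907
peg 3 113.45098239857873 183.66198471895868
peg 1 119.12015665918403 89.6837694539168
peg 1 121.14466896705552 181.62689367868185
```

```bash
python3 - <<'E'
from h import *
stroke(209.6,299.8)
arm.goto([330,-330,300],down(20))
f=grab("top");pegs(f)
cv2.imwrite('pics/t2.png',cv2.resize(f["img"][110:245,190:350],None,fx=4.4,fy=4.4,interpolation=cv2.INTER_CUBIC))
H,S,V,P=station(f)
bl=(H>100)&(H<130)&(S>120)&(np.hypot(P[...,0]-C[0],P[...,1]-C[1])<150)
for p,n in cen(bl)[:2]: print("blue",p,n,onplane(f,*p,50))
c=np.array([(onplane(f,*p,12)) for p in [(228,121)]]);print(c,arm.current_time())
E
```

```text
width 11.097108959152479 F [-0.87428088  1.35357659  0.25467897] 1.5479693453360959
t 16.25
peg 11 127.96389404571724 28.794189787808282
peg 11 128.41227220665647 299.3871414249724
peg 9 127.37579241454755 209.09242349763454
peg 9 127.91874740851466 119.49893122552936
peg 7 115.70313491692163 237.09478051817743
peg 5 114.8758215609296 248.0740452166869
blue [258.50739958 173.84989429] 473 [557.03800255  22.17400529  50.        ]
blue [240.14285714 180.42857143] 7 [536.22094218  76.99011563  50.        ]
[[725.91870755 119.77084694  12.        ]] 17.6
```

View pics/t2.png

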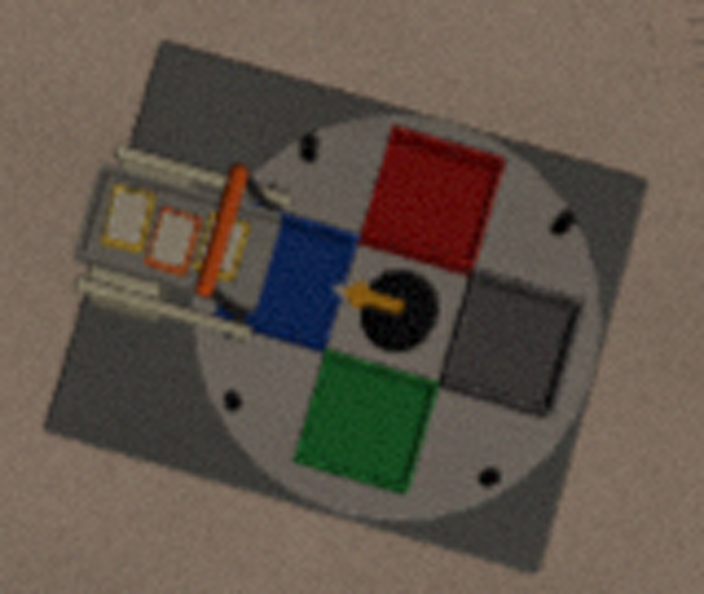

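All four pegs read within 0.6° of the target, and blue's inner mark at (340,291) sits at the pointer tip (345,293). The blocks are still in the level tray. Now I tip the tray.

```bash
cat >> h.py <<'E'
u=np.array([np.cos(np.radians(SY)),np.sin(np.radians(SY))])
def st(y,z): return [*(C+u*y),z]
def bar(phi,off=17):
    a=phi-.18; return st(100-111.8*np.sin(a)+off, 95+111.8*np.cos(a)+13)
E
python3 - <<'E'
from h import *
q=down(SY)
arm.gripper_to(0)
arm.goto(st(152,320),q); arm.move_straight(bar(0,30),v=150)
print(arm.inverse_kinematics(bar(1.2),q))
for p in [0,.2,.4,.6,.8]:
    arm.move_straight(bar(p),v=70); print(p,arm.current_wrist_force().round(2) if hasattr(arm.current_wrist_force(),'round') else arm.current_wrist_force())
for p in [.95,1.1,1.18,1.24]:
    c=arm.move_straight(bar(p),v=50,contact_N=12); print(p,c,np.round(arm.current_wrist_force(),2))
    if c: break
arm.sleep(1)
a=grab("scene");b=grab("top")
A=cv2.resize(a["img"][170:300,170:330],(640,520),interpolation=cv2.INTER_CUBIC)
cv2.imwrite('pics/s3.png',A)
print(arm.current_time())
E
```

```text
[-1.76689323e-01 -6.98829056e-02  1.88844207e+00 -4.44089210e-16
  1.32303349e+00  8.86007229e-02]
0 [1.02 1.48 1.59]
0.2 [0.54 1.54 1.42]
0.4 [0.18 1.47 0.22]
0.6 [ 0.89  1.59 -0.24]
0.8 [-0.69  1.1   0.86]
0.95 False [-0.43  1.45  1.09]
1.1 False [-1.07  1.27  0.18]
1.18 False [ 1.04  1.93 -1.84]
1.24 True [1.99 2.53 0.27]
25.5167
```

View pics/s3.png

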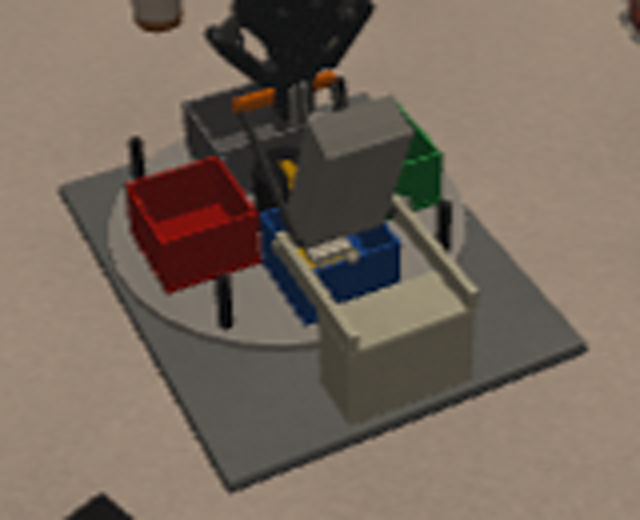

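The tray is at its stop, and a yellow block shows in the blue bin at about (330,250). I'll let the tray back down and check the bin and the tray.

```bash
python3 - <<'E'
from h import *
for p in [1.18,1.0,.8,.6,.4,.2,0]: arm.move_straight(bar(p),v=70)
arm.move_straight(bar(0,30),v=100); arm.sleep(.3); arm.move_straight(st(152,320),v=200)
arm.goto([330,-330,300],down(20)); arm.sleep(.5)
a=grab("scene");b=grab("top");pegs(b)
A=cv2.resize(a["img"][180:280,180:300],(480,400),interpolation=cv2.INTER_CUBIC)
B=cv2.resize(b["img"][130:230,200:300],(400,400),interpolation=cv2.INTER_CUBIC)
A=cv2.resize(A,(400,333));A=np.vstack([A,np.zeros((67,400,3),np.uint8)])
cv2.imwrite('pics/s4.png',np.clip(np.hstack([A,B])*1.5,0,255).astype(np.uint8))
P=cloud(b);H,S,V,_=station(b)
d=P[...,:2]-C; ys=d@u; xs=d@np.array([u[1],-u[0]])
m=(abs(xs)<34)&(ys>42)&(ys<85); print("z in bin open part",np.percentile(P[...,2][m],[5,25,50,75,95]))
m=(abs(xs)<20)&(ys>140)&(ys<205);print("tray z",np.percentile(P[...,2][m],[5,50,95]))
m=(H<33)&(S>110)&(V>60)&(abs(xs)<40)&(ys>30)&(ys<215)
for p,n in cen(m): i,j=int(p[1]),int(p[0]);print(n,p,xs[i,j],ys[i,j],P[i,j,2])
print(arm.current_time())
E
```

```text
peg 11 128.41227220665647 299.3871414249724
peg 10 128.62125325967668 28.775393899400196
peg 9 127.37579241454755 209.09242349763454
peg 9 117.35767811070214 240.90987594210378
peg 8 127.27104754124743 119.38474450492615
peg 3 117.14223677764168 266.4637244350994
z in bin open part [29.44587769 35.43471971 54.51536506 61.56589425 70.83011648]
tray z [ 90.56589123  95.2870174  100.34947   ]
141 [239.95744681 162.19148936] -1.0891205232142243 121.90808500779806 209.4081763017845
100 [257.79 175.21] -3.512187980039122 70.70239256905357 60.761112038727035
13 [269.69230769 176.15384615] 0.8415123616836807 35.337254197727596 82.6148252325872
5 [252.4 168. ] 12.974352731347889 91.0548557952645 57.46438293564322
32.1917
```

View pics/s4.png

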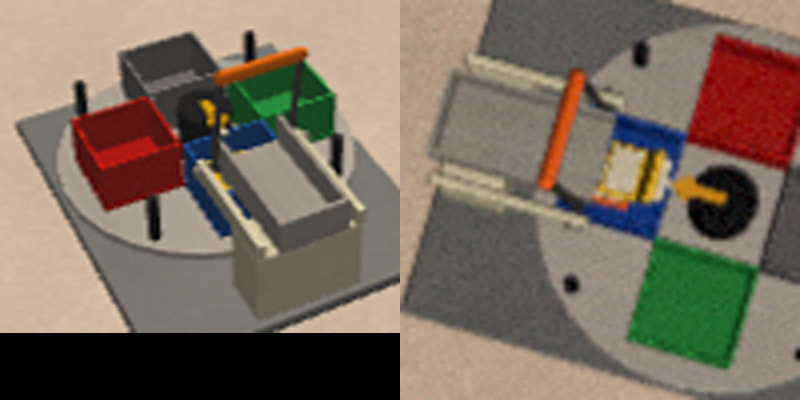

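The tray is empty and level. All three blocks are in the blue bin below its rim, the highest at about 71 mm against a 78 mm rim. The carousel has not moved and the arm is clear.

```bash
python3 - <<'E'
from h import *
print(arm.hand_in())
E
```

```text
the job is handed in; nothing more can be done
None
```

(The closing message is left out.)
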